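Teach the part sensor with its sunken key

TASK

Teach the part sensor: with the fingertips, push the bushing along its channel until it stands against the stop, then reach into the round well and press the sunken key all the way down, hold it down for a good second and let it come up again. Only push and press, never pick the bushing up or tip it over; do not press the key in the square well, do not press the round one before the bushing is at the stop, and leave the other things where they are.

Things in the scene. Friction and masses are not known exactly. Their poses are not given: they have to be found in the camera images.
- nest: Sensor nest screwed to the worktop (fixed): aluminium base plate 170 (x, from -75 to +95 mm) x 72 (y) mm, top 10 mm above the worktop, origin on its underside. Along its x axis runs a channel 38 mm wide between two guide rails (10 mm wide, 6 mm high above the plate, from x = -75 to +41 mm), open at the -x end and closed at the +x end by a dark stop block, 60 mm wide, 30 mm high above the plate, with a window in its middle through which a small photo sensor looks from behind
- stop_face (a point): Foot of the stop block's flat face, in the middle of the channel, on the base plate's top (10 mm above the worktop); x as the nest's x axis, pointing from the channel's open end into the stop
- bushing: Steel flanged bushing, loose, 0.05 to 0.11 kg, standing in the nest's channel flange down; flange 34 mm across at the foot, body about 26 mm across above it, 24 mm high; origin at the centre of its underside, z up. It slides easily. When it touches the stop its origin is 17 mm from the stop's face
- round_unit: Grey sensor amplifier screwed to the worktop (fixed), housing 100 (x) x 78 (y) mm on a 108x84 mm foot, top 50 mm above the worktop, cable gland on its +x end. In its top is one well with a round (52 mm) mouth, centred 8 mm to -x of the middle; the well's floor is 26 mm below the top, and a flat round key 26 mm across stands in its middle. Origin: centre of the underside
- round_unit_mouth (a point): Centre of the round well's mouth, level with the housing's top
- round_key_top (a point): Centre of the top face of the key in the round well, 17.5 mm below the mouth when released; moves with the key
- round_key (a joint): Travel of the key in the round well, in m: 0 released, 0.005 fully pressed (straight down). It springs back; it takes about 1.4 N to start and 4.4 N fully down
- square_unit: Grey sensor amplifier screwed to the worktop (fixed), housing 100 (x) x 78 (y) mm on a 108x84 mm foot, top 50 mm above the worktop, cable gland on its +x end. In its top is one well with a square (48x48 mm) mouth, centred 8 mm to -x of the middle; the well's floor is 26 mm below the top, and a flat round key 26 mm across stands in its middle. Origin: centre of the underside
- square_unit_mouth (a point): Centre of the square well's mouth, level with the housing's top
- square_key (a joint): Travel of the key in the square well, in m: 0 released, 0.005 fully pressed (straight down). It springs back; it takes about 1.4 N to start and 4.4 N fully down
- ring: Bystander: plain steel ring, 51 mm across, 16 mm high; loose on the worktop; origin at the centre of its underside
- plug: Bystander: steel double-ended plug gauge, lying, 102 mm long, 20 mm thick; loose on the worktop; origin at the centre of its underside
- knob: Bystander: star-shaped thumb knob with a stud, 40 mm across, 41 mm high; loose on the worktop; origin at the centre of its underside
- spacer: Bystander: plain pale plastic ring, 32 mm across, 16 mm high; loose on the worktop; origin at the centre of its underside
- lens: Bystander: black lens barrel, standing, 37 mm across, 47 mm high; loose on the worktop; origin at the centre of its underside
- hex_key: Bystander: bent hex key, lying, 124 mm long; loose on the worktop; origin at the centre of its underside
There are look-alikes about, which are no part of the job. Leave any pink look-alike of the bushing alone.

How it is judged:
By the outcome, as a careful person would: the job done as asked, in the order asked, and still so for the second after the job is handed in, with the robot touching nothing.
It also fails if it takes over 45 s, if anything falls off the work surface, if the arm or the gripper's body presses on something with over 40 N, if the wrist force passes 120 N, or if a joint passes its speed limit or range.

ROBOT

A 6-joint arm with a two-finger parallel gripper is mounted at the origin on a cart in front of the work surface, level with it; the furniture and walls round the work are solid. World frame = base frame: x ahead of the robot, y to its left, z up, the work surface at z = 0. Lengths are in m, angles in rad, forces in N, time in s.
With the tool pointing down it reaches from about 0.325 to 0.85 m from the base axis. Payload 15.5 kg.
Tool frame: the origin (TCP) lies at the very end of the fingers, on their centre line; the grasp point (between the pads) lies 19 mm behind it; z points along the fingers, x is the direction in which the jaws open and shut, and the axes are right-handed (so a half turn about z gives the same grasp; the last joint's range is limited). The gripper opens to 91 mm and grips with 3 to 60 N. Pads are 32 mm wide; open, the fingers measure 118 mm over their backs; the gripper's body (76 mm by 178 mm) begins 60 mm behind the grasp point.
Start: joints at [1.24, 0.494, 1.345, -0, 1.302, -0.096], TCP at [0.145, 0.608, 0.184] pointing down, gripper open.
Joint ranges: [-2.91, 2.91], [-0.82, 2.16], [0.22, 2.67], [-1.22, 4.37], [0.12, 2.79], [-3.08, 3.08]. Speed limits (rad/s): [1.89, 1.89, 2.57, 3.01, 3.01, 3.01].

INTERFACE

Orientations are given as [roll, pitch, yaw] about the fixed x, y, z axes, in that order (R = Rz(yaw) Ry(pitch) Rx(roll)).
In Python, from bench import sense, get_image, hand_in gives the robot as it stands.
- The arm moves only by the shell command python3 -m creep 'ROWS' [OPENING] [FORCE]. ROWS is JSON, a list of rows, each an object with "xyz": the shift along the tool's x, y, z in cm, a list of three; "roll": the turn about the tool's z in rad. In form: [{"xyz": [x, y, z], "roll": roll}, ...]. A call has 1 to 5 rows; each row is the pose to reach, as a shift and turn from the pose measured when the call began, along the tool's axes at that moment; what a row does not reach only later rows make up. A row lasts 1/10 s, in which the tool goes at most 50 mm and 8.59 degrees, less where a joint would pass 70% of its speed; a pose out of reach is approached as far as the arm can. A call with a gripper value outside its range is refused whole. OPENING is the opening, from 0 (shut) to 1 (fully open), set as the call begins (- or left out, the last holds). The fingers move at their own pace and stop on an object; FORCE is the grip in N (left out, the last holds). Time passes only in rows, so rows that repeat a pose let the fingers close. It gives the time, the measured TCP pose, the force and the opening at its end, in the units of the state.
- sense(): the state, without advancing time (a new reading comes with each control period).
- get_image(name): name is "scene" or "top" or "wrist"; returns a dict with "frame" (384x512x3 uint8, red, green, blue), "vfov" (degrees; the focal length in pixels is half the picture's height over the tangent of half this angle, whatever the lens; pixels are square), "cx", "cy" (the principal point, pixels), "R" (3x3) and "t" (3): a world point X has camera coordinates R X + t. Camera axes: x right, y down, z forward; pixel columns grow to the right and rows downward; lengths in m; the calibration is good to about 2 mm. A picture is of the moment at which its call begins. There is no depth.
- hand_in(): hands the job in, once; it reports no verdict.
The state is a dict: "time_s": time; "q": joint angles; "joint_velocities": joint speeds; "joint_efforts": joint torques, N m; "ee_pos": TCP position; "tool_rot": TCP orientation; "ft_force": force on the tool from outside, world axes, zero at the start; "torque": the same for the moment, N m; "grip_width": finger opening in m.
Only numpy, scipy, OpenCV 4.12 (cv2) and the standard library are available. Lean on these libraries where they do the work, as an engineer would, in place of code of your own. Each camera call takes 0.05 s, during which the arm holds its last target. There are 200 camera calls.

## Working session

There is one attempt and no reset: what is moved stays moved. The work goes in short steps, Python scripts to look and compute and a shell command to move; the robot and the scene stay as the last step left them, time stands still between calls to the robot, and variables do not carry over. Pictures are saved under pics/ and viewed, about 8 in all and at most 12, crops included, and the job is handed in when it is done.

```bash
mkdir -p pics
cat > h.py <<'E'
import numpy as np, cv2, json
from bench import sense, get_image, hand_in
def snap(name,fn):
    d=get_image(name); cv2.imwrite(f'pics/{fn}.png',cv2.cvtColor(d['frame'],cv2.COLOR_RGB2BGR))
    np.savez(f'pics/{fn}.npz',**{k:np.array(v) for k,v in d.items()}); return d
def load(fn): return dict(np.load(f'pics/{fn}.npz'))
def ray(d,u,v,z):
    f=d['frame'].shape[0]/2/np.tan(np.radians(float(d['vfov']))/2)
    R,t=d['R'],d['t']; c=-R.T@t
    w=R.T@np.array([(u-d['cx'])/f,(v-d['cy'])/f,1.]); return c+w*(z-c[2])/w[2]
def proj(d,X):
    f=d['frame'].shape[0]/2/np.tan(np.radians(float(d['vfov']))/2)
    p=d['R']@np.array(X)+d['t']; return np.array([d['cx'],d['cy']])+f*p[:2]/p[2]
E
python3 - <<'E'
from h import *
a=snap('scene','s0');b=snap('top','t0')
im=cv2.vconcat([cv2.cvtColor(x['frame'],cv2.COLOR_RGB2BGR) for x in (b,)])
cv2.imwrite('pics/t0b.png',cv2.resize(im,(800,600),interpolation=cv2.INTER_CUBIC))
for d in (a,b): print(d['vfov'],d['cx'],d['cy'],-d['R'].T@d['t'])
s=sense(); print(s['ee_pos'],s['tool_rot'],s['ft_force'],s['grip_width'],s['time_s'])
E
```

```text
48.492506420131136 251.7626481330888 186.99702013571994 [0.53114977 0.87198048 0.65275609]
52.25429028688037 256.5980187435895 194.47185046859494 [0.34095184 0.17584828 0.91719255]
[0.1453018  0.60750735 0.18340345] [-3.14152436e+00  1.05781558e-03  1.33598500e+00] [ 0.24775007 -0.19827373 -0.12177742] 0.09096036283344722 0.1
```

View pics/t0b.png

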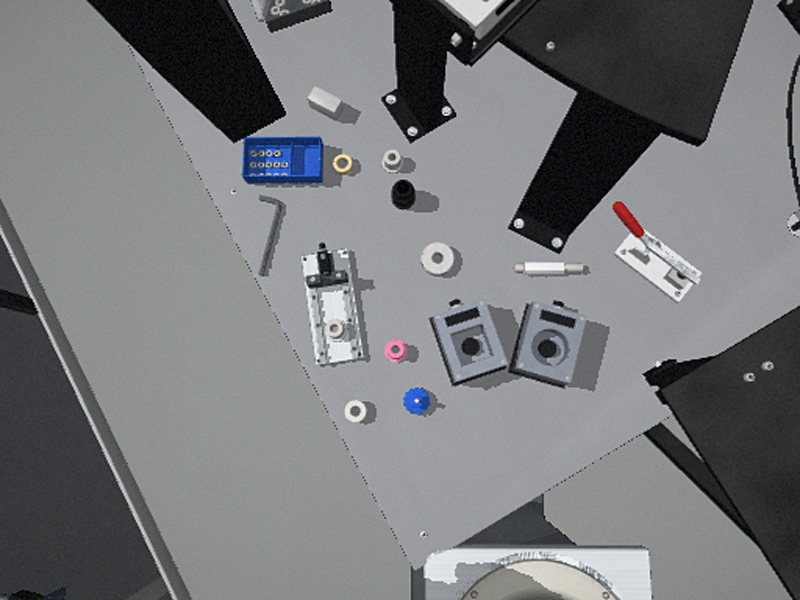

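View pics/s0.png

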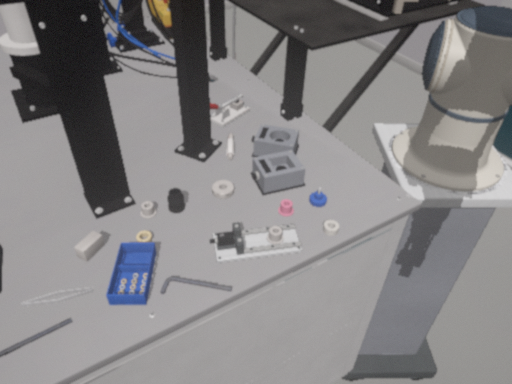

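The top view (800x600 scale) shows the nest at about (335,305), stop at the top, with a steel bushing in its channel at (336,328). The square well is at (470,345) and the round well at (548,347).

There are three bushing candidates: (336,328) in the channel, a pink one at (396,350), and a grey one on the worktop at (392,160). Only the first stands in the channel. I'll confirm that in a crop.

Run:
```python
from h import *
d=load('t0'); s=load('s0')
for X in ([0,0,0],[.145,.608,.184],[.4,0,0],[.4,.2,0]): print(X,proj(d,X),proj(s,X))
im=cv2.cvtColor(d['frame'],cv2.COLOR_RGB2BGR)
c=im[145:260,180:385]; c=cv2.resize(c,(798,448),interpolation=cv2.INTER_CUBIC) # scale 3.893
cv2.imwrite('pics/c1.png',c)
```

```text
[0, 0, 0] [346.11607194 424.62206735] [444.58741761 156.77743193]
[0.145, 0.608, 0.184] [ 21.1638408  374.60386306] [556.69408619 336.26381685]
[0.4, 0, 0] [339.68152739 237.66082069] [290.31971567 156.24588953]
[0.4, 0.2, 0] [253.68393652 237.57676322] [298.50242449 210.83746051]
```

View pics/c1.png

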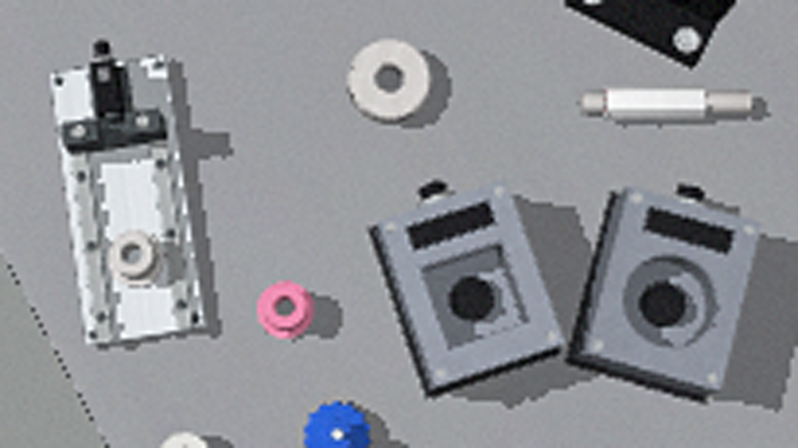

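The crop confirms it: the silvery bushing is between the rails at crop (134,255), the pink look-alike sits outside at (286,309), and the round well is on the right unit at (671,301). Next I compute positions.

Run:
```python
from h import *
d=load('t0'); P=lambda u,v,z: ray(d,180+(u+.5)/3.893-.5,145+(v+.5)/3.893-.5,z)[:2]
A=[P(52,74,.01),P(172,57,.01),P(90,346,.01),P(207,330,.01)]
print(np.round(A,4)); tl,tr,bl,br=A
print('len',np.linalg.norm(tl-bl),np.linalg.norm(tr-br),'wid',np.linalg.norm(tl-tr),np.linalg.norm(bl-br))
ax=(tl+tr-bl-br); yaw=np.arctan2(ax[1],ax[0]); n=np.array([np.cos(yaw),np.sin(yaw)])
y2=(tl+bl-tr-br); print('yaw',yaw,np.arctan2(y2[1],y2[0])-np.pi/2)
c=(tl+tr+bl+br)/4; print('centre',c); org=c-.01*n
m=np.array([-n[1],n[0]])
for nm,p in dict(bush=P(134,253,.034),stopL=P(70,152,.04),stopR=P(167,138,.04)).items(): print(nm,p,'local',(p-org)@n,(p-org)@m)
print('mouth',P(671,301,.05),'key',P(662,303,.0325))
q=[P(616,192,.05),P(760,229,.05),P(714,400,.05),P(572,353,.05)]
print(np.round(q,3))
q=np.array(q); print('unit c',q.mean(0), np.linalg.norm(q-np.roll(q,1,0),axis=1))
e=q[0]-q[3]; print(np.arctan2(e[1],e[0])); e=q[1]-q[2]; print(np.arctan2(e[1],e[0]))
for nm,p in dict(sqmouth=P(474,296,.05),pink=P(286,305,.024),knob=P(337,430,.03),ring=P(389,78,.016)).items(): print(nm,p)
```

```text
[[0.5755 0.3457]
 [0.5861 0.272 ]
 [0.4086 0.3179]
 [0.4182 0.2483]]
len 0.16918183838138826 0.16955354965535555 wid 0.0745019024792565 0.0703165893650542
yaw 0.15258284742032244 0.13952306574019202
centre [0.49712125 0.29596312]
bush [0.4612312  0.28973724] local -0.026419349515143752 -0.0006985648704199977
stopL [0.52043098 0.32801258] local 0.03791015927928787 0.02813422644582927
stopR [0.52875447 0.27091019] local 0.03745786964171459 -0.029569844277943146
mouth [ 0.43143172 -0.01872859] key [ 0.43209374 -0.0174151 ]
[[ 0.494  0.01 ]
 [ 0.473 -0.071]
 [ 0.376 -0.041]
 [ 0.402  0.038]]
unit c [ 0.43618205 -0.01578766] [0.09656321 0.08419205 0.10178504 0.08300508]
-0.29312312504803295
-0.3046499057198703
sqmouth [0.43426474 0.0929418 ]
pink [0.43173577 0.20083476]
knob [0.35904415 0.17104829]
ring [0.57092581 0.13892977]
```

Run:
```python
from h import *
d=load('t0'); s=load('s0')
K=lambda d:(lambda f:np.array([[f,0,d['cx']],[0,f,d['cy']],[0,0,1]])@np.c_[d['R'],d['t']])(192/np.tan(np.radians(float(d['vfov']))/2))
print(cv2.triangulatePoints(K(d),K(s),np.array([422.,246]),np.array([315.,40])).T)
X=cv2.triangulatePoints(K(d),K(s),np.array([422.,246]),np.array([315.,40])).ravel();X=X[:3]/X[3];print(X,proj(d,X),proj(s,X))
print('posts foot',ray(d,418,240,0),ray(d,345,147,0),ray(d,154,83,0), ray(d,265,80,0))
st=sense();dx=np.array([.41,.282,.1])-st['ee_pos'];y=st['tool_rot'][2]
print('cm to behind bushing: tool',100*(dx[0]*np.cos(y)+dx[1]*np.sin(y)),100*(dx[0]*np.sin(y)-dx[1]*np.cos(y)),-100*dx[2],'roll',y-.15)
```

```text
[[ 0.32991802 -0.07109002  0.24801027  0.90807005]]
[ 0.3633178  -0.07828693  0.27311799] [421.15324566 249.59241187] [312.8567567   39.43625058]
posts foot [ 0.39478518 -0.18035163  0.        ] [ 0.61859699 -0.02034938  0.        ] [ 7.87444886e-01  4.52431252e-01 -1.11022302e-16] [0.79355122 0.17298495 0.        ]
cm to behind bushing: tool -25.499031101676074 33.316679430124076 8.34034473266138 roll 1.1859850021714662
```

```bash
python3 -m creep '[{"xyz":[-2.5,3.3,0],"roll":0.12},{"xyz":[-5,6.6,0],"roll":0.24},{"xyz":[-7.5,9.9,0],"roll":0.36},{"xyz":[-10,13.2,0],"roll":0.48},{"xyz":[-12.7,16.7,0],"roll":0.6}]' 0 20
python3 - <<'E'
from h import *
st=sense();print(st['ee_pos'],st['tool_rot'],st['q'])
dx=np.array([.418,.284,.08])-st['ee_pos'];y=st['tool_rot'][2]
print(100*(dx[0]*np.cos(y)+dx[1]*np.sin(y)),100*(dx[0]*np.sin(y)-dx[1]*np.cos(y)),-100*dx[2],'roll',y-.15)
E
```

```text
time_s: 0.6
ee_pos: [0.2787, 0.4438, 0.1833]
tool_rot: [3.141, 0.001, 0.732]
ft_force: [-0.0, -0.2, 0.7]
grip_width: 0.0543
[0.27873456 0.44381105 0.18334951] [3.14103841e+00 1.19700821e-03 7.31531965e-01] [ 8.96296470e-01  3.53590064e-01  1.59209866e+00 -3.76366477e-04
  1.19717565e+00  1.64901766e-01]
-0.3120807921629623 21.19544693918092 10.334951364350927 roll 0.5815319645145199
```

```bash
python3 -m creep '[{"xyz":[-0.1,4.5,1],"roll":0.14},{"xyz":[-0.2,9,3],"roll":0.28},{"xyz":[-0.2,13,5],"roll":0.42},{"xyz":[-0.3,17.5,7],"roll":0.55},{"xyz":[-0.3,21.2,9],"roll":0.58}]' 0 20 && python3 -m creep '[{"xyz":[0,0,0],"roll":0},{"xyz":[0,0,0],"roll":0},{"xyz":[0,0,0],"roll":0}]'
python3 - <<'E'
from h import *
st=sense();print(st['ee_pos'],st['tool_rot'],st['q'])
a=snap('wrist','w1');b=snap('scene','s1');c=snap('top','t1')
f=lambda d:cv2.cvtColor(d['frame'],cv2.COLOR_RGB2BGR)
W=cv2.resize(f(a),(400,300)); S=cv2.resize(f(b)[150:300,150:350],(400,300),interpolation=2); T=cv2.resize(f(c)[140:260,170:330],(400,300),interpolation=2); S2=cv2.resize(f(b),(400,300))
cv2.imwrite('pics/m1.png',np.vstack([np.hstack([W,S]),np.hstack([T,S2])]))
E
```

```text
time_s: 1.1
ee_pos: [0.4191, 0.282, 0.0927]
tool_rot: [3.14, 0.001, 0.146]
ft_force: [0.9, 0.6, -0.3]
grip_width: 0.0139
time_s: 1.4
ee_pos: [0.4187, 0.2827, 0.093]
tool_rot: [3.141, 0.0, 0.147]
ft_force: [-0.3, -0.4, 0.1]
grip_width: 0.0002
[0.41873394 0.2827142  0.09304689] [3.14061745e+00 4.92602537e-04 1.46772084e-01] [ 4.76205235e-01  4.46303261e-01  1.74419821e+00 -9.37258424e-04
  9.51872987e-01  3.29976967e-01]
```

View pics/m1.png

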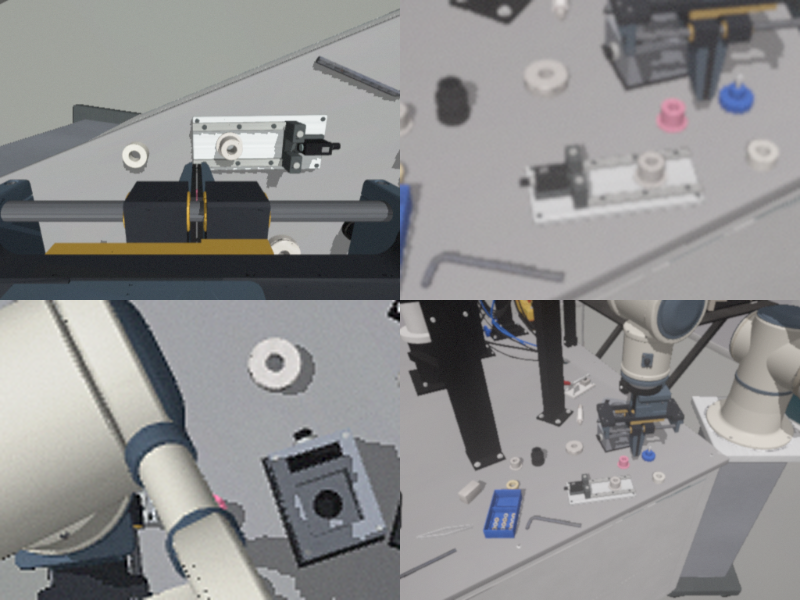

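The wrist view shows the nest with the stop on the right, at (293,150), and the bushing at (231,147). The closed fingertips are at (197,165), and the spacer is well clear at (135,156). I'll check the TCP and bushing positions against this view.

Run:
```python
from h import *
w=load('w1');s=load('s1');st=sense()
print('tcp in wrist',proj(w,st['ee_pos'])/1.28,'scene crop',(proj(s,st['ee_pos'])-150)*2)
P=lambda u,v,z: ray(w,u*1.28,v*1.28,z)[:2]
n=np.array([np.cos(.15),np.sin(.15)]);m=np.array([-n[1],n[0]]);org=np.array([.4872,.2945])
for nm,p in dict(bush_top=P(229.5,146,.034),c_tl=P(192,117,.01),c_tr=P(327,115,.01),c_br=P(323,167,.01),c_bl=P(193,171,.01),stop=P(285,148,.04)).items(): print(nm,p,'local',(p-org)@n,(p-org)@m)
print('tcp local',(st['ee_pos'][:2]-org)@n,(st['ee_pos'][:2]-org)@m)
im=cv2.cvtColor(w['frame'],cv2.COLOR_RGB2BGR)[120:240,220:440]
cv2.imwrite('pics/w1c.png',cv2.resize(im,(792,432),interpolation=2))
```

```text
tcp in wrist [196.1700198  169.22452447] scene crop [295.58101392 112.22114322]
bush_top [0.45694727 0.29543098] local -0.02977389789808846 0.005441439002553361
c_tl [0.407916   0.31975112] local -0.07462024462414726 0.03681562735280768
c_tr [0.57481111 0.34685105] local 0.09445056968099702 0.03867076050632659
c_br [0.59039297 0.27910244] local 0.09973323881180518 -0.030645631149992646
c_bl [0.41941912 0.2481279 ] local -0.07394953690216015 -0.03572234703179541
stop [0.52029909 0.30396963] local 0.034142550745664836 0.004417032503192089
tcp local -0.06939855118910213 -0.0010840976374930573
```

View pics/w1c.png

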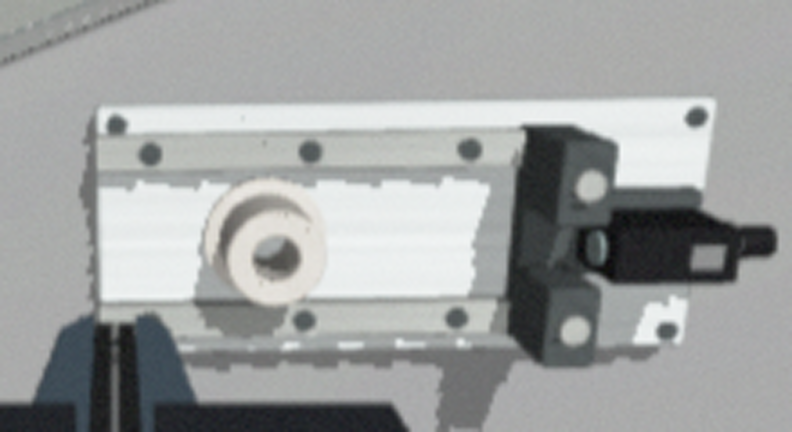

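Run:
```python
from h import *
w=load('w1');P=lambda u,v,z: ray(w,220+(u+.5)/3.6-.5,120+(v+.5)/3.6-.5,z)[:2]
A=[P(98,107,.01),P(715,100,.01),P(684,344,.01)];print(np.round(A,4))
e=A[1]-A[0];yaw=np.arctan2(e[1],e[0]);print('yaw',yaw,'len',np.linalg.norm(e),np.linalg.norm(A[2]-A[1]))
n=np.array([np.cos(yaw),np.sin(yaw)]);m=np.array([-n[1],n[0]]);org=(A[0]+A[1])/2-.01*n-.036*m; print('org',org)
for nm,p in dict(bush_top=P(276,256,.034),flange=P(263,241,.014),stopL=P(523,130,.016),stopR=P(508,332,.016),chan=P(98,238,.01),tcp=sense()['ee_pos'][:2]).items(): print(nm,p,'local',(p-org)@n,(p-org)@m)
```

```text
[[0.4089 0.3203]
 [0.5746 0.3466]
 [0.5869 0.277 ]]
yaw 0.157498220866727 len 0.16772131055088751 0.07071083577609195
org [0.48752242 0.2963262 ]
bush_top [0.45999236 0.29209281] local -0.027853307574289665 0.0001370404698263849
flange [0.45960953 0.29063185] local -0.028460548585101542 -0.0012457956511486806
stopL [0.52254488 0.33162446] local 0.040125444004283764 0.029368164906534357
stopR [0.53279744 0.27496913] local 0.041364833024403795 -0.028194022609410556
chan [0.41414884 0.28372575] local -0.07444176737736342 -0.0009360052387941183
tcp [0.41874273 0.28305729] local -0.07000959089193748 -0.0023167329347123368
```

Both views agree: nest origin about (0.487, 0.296), yaw about 0.153, stop face at local x = +41 mm and bushing at -27 mm, so the push is about 51 mm. Lowering behind the bushing, with tips above the rails.

```bash
python3 -m creep '[{"xyz":[0,-0.15,2.5],"roll":-0.006},{"xyz":[0,-0.15,5],"roll":-0.006},{"xyz":[0,-0.15,6.5],"roll":-0.006},{"xyz":[0,-0.15,7.3],"roll":-0.006},{"xyz":[0,-0.15,7.3],"roll":-0.006}]' && python3 -m creep '[{"xyz":[0.5,0,0],"roll":0},{"xyz":[1,0,0],"roll":0},{"xyz":[1.4,0,0],"roll":0},{"xyz":[1.7,0,0],"roll":0},{"xyz":[2,0,0],"roll":0}]'
```

```text
time_s: 2.05
ee_pos: [0.4179, 0.2847, 0.0198]
tool_rot: [3.14, 0.001, 0.155]
ft_force: [-0.1, 0.0, -0.1]
grip_width: 0.0004
time_s: 2.55
ee_pos: [0.4382, 0.2879, 0.0201]
tool_rot: [3.141, 0.0, 0.154]
ft_force: [0.2, 0.0, -0.6]
grip_width: 0.0002
```

```bash
for i in 1 2; do :; done; python3 -m creep '[{"xyz":[0.4,0,0],"roll":0},{"xyz":[0.8,0,0],"roll":0},{"xyz":[1.2,0,0],"roll":0},{"xyz":[1.6,0,0],"roll":0},{"xyz":[2,0,0],"roll":0}]' && python3 -m creep '[{"xyz":[0.4,0,0],"roll":0},{"xyz":[0.8,0,0],"roll":0},{"xyz":[1.2,0,0],"roll":0},{"xyz":[1.5,0,0],"roll":0},{"xyz":[1.7,0,0],"roll":0}]'
```

```text
time_s: 3.05
ee_pos: [0.4583, 0.291, 0.02]
tool_rot: [3.141, 0.0, 0.154]
ft_force: [-0.3, 0.8, 0.1]
grip_width: 0.0003
time_s: 3.55
ee_pos: [0.4754, 0.2937, 0.02]
tool_rot: [3.141, 0.0, 0.154]
ft_force: [-0.3, 0.3, -0.3]
grip_width: 0.0004
```

Run:
```python
from h import *
a=snap('wrist','w2');b=snap('scene','s2')
f=lambda d:cv2.cvtColor(d['frame'],cv2.COLOR_RGB2BGR)
cv2.imwrite('pics/m2.png',np.hstack([cv2.resize(f(a)[120:270,180:380],(400,300),interpolation=2),cv2.resize(f(b)[200:275,190:290],(400,300),interpolation=2)]))
st=sense();print((st['ee_pos'][:2]-np.array([.4873,.2957]))@[np.cos(.153),np.sin(.153)])
```

```text
-0.012131061529074168
```

View pics/m2.png

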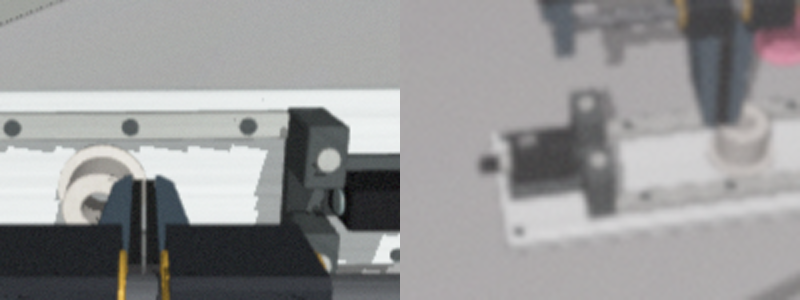

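The fingers (left crop, (143,185)) appear to be past the bushing at (95,195), and no contact force was felt. Either they are beside or above it, or the TCP is not where I think. I'll check the projection before moving further.

Run:
```python
from h import *
w=load('w2');s=load('s2');st=sense();w1=load('w1')
X=st['ee_pos'];print(X)
print('tcp in w2 crop',(proj(w,X)-[180,120])*2,'s2 crop',(proj(s,X)-[190,200])*4+[400,0])
print('wrist cam pos rel tcp', -w['R'].T@w['t']-X, -w1['R'].T@w1['t']-np.array([.41873,.28271,.09305]))
n=np.array([np.cos(.153),np.sin(.153)]);m=np.array([-n[1],n[0]]);org=np.array([.4873,.2957])
def B(d,z):
    def P(l): x=org+l[0]*n+l[1]*m; return proj(d,[*x,l[2]])
    return P
for nm,l in dict(bush_old=(-.027,0,.034),stopL_top=(.041,.03,.04),stopR_top=(.041,-.03,.04),rail_end_L=(.041,.024,.016)).items():
    print(nm,(B(w,0)(l)-[180,120])*2,(B(s,0)(l)-[190,200])*4+[400,0])
for p,z in (((93,205),.034),): 
    q=ray(w,180+p[0]/2,120+p[1]/2,z)[:2]-org; print('bush now',q@n,q@m)
```

```text
[0.4753383  0.29367189 0.02001459]
tcp in w2 crop [141.97994885 193.85397133] s2 crop [707.22499313 145.36040733]
wrist cam pos rel tcp [-0.01149627  0.07697639  0.20110009] [-0.01089266  0.07706768  0.2011192 ]
bush_old [ 99.08243199 207.92697307] [737.89797719 123.01332836]
stopL_top [306.3110426  128.93189467] [612.1864552  176.33874427]
stopR_top [293.04934439 294.08787874] [593.16904839  86.80775423]
rail_end_L [287.26371173 128.08590488] [609.87171872 200.03551504]
bush now -0.029087422256967796 0.0010893126561267407
```

Run:
```python
from h import *
w=load('w2');s=load('s2');X=sense()['ee_pos']
K=lambda d:(lambda f:np.array([[f,0,d['cx']],[0,f,d['cy']],[0,0,1]])@np.c_[d['R'],d['t']])(192/np.tan(np.radians(float(d['vfov']))/2))
T=cv2.triangulatePoints(K(w),K(s),np.array([180+143/2,120+178/2]),np.array([190+322/4,200+125/4])).ravel();T=T[:3]/T[3];print('tip front edge minus TCP',T-X,proj(w,T),proj(s,T))
f=lambda d:cv2.cvtColor(d['frame'],cv2.COLOR_RGB2BGR)
cv2.imwrite('pics/m3.png',np.hstack([cv2.resize(f(w)[170:270,180:300],(480,400),interpolation=2),cv2.resize(f(s)[195:255,240:288],(320,400),interpolation=2)]))
n=np.array([np.cos(.154),np.sin(.154),0]);m=np.array([-n[1],n[0],0])
for dz in (0,.01,.02):
  for dy in (0,.016): 
    Y=X+dz*np.array([0,0,1])+dy*m; print(dz,dy,(proj(w,Y)-[180,170])*4,(proj(s,Y)-[240,195])*6.667+[480,0])
```

```text
tip front edge minus TCP [-0.00393047  0.01916799  0.03555872] [249.29172875 207.96954032] [270.15849046 231.15187534]
0 0 [283.95989769 187.70794266] [658.7172573  275.61445891]
0 0.016 [283.8995899  105.14374654] [669.58978365 315.29721125]
0.01 0 [283.84916236 208.19093188] [660.18716734 252.80168908]
0.01 0.016 [283.78355651 122.11452115] [671.16597413 292.47182953]
0.02 0 [283.72752585 230.69033804] [661.68001928 229.63286449]
0.02 0.016 [283.65583957 140.79410615] [672.76711776 269.28509239]
```

View pics/m3.png

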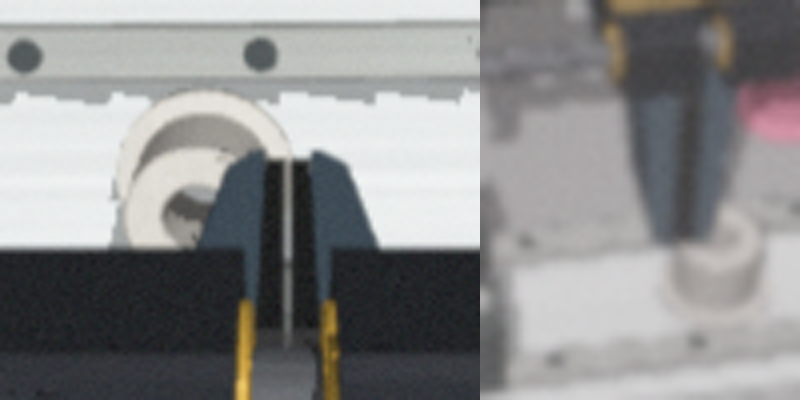

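Comparing both views, the real fingertip end sits about 30–35 mm above the reported TCP. So the closed tips passed at z ≈ 0.05 over the bushing, which hasn't moved (still at local -28 mm) and wasn't touched. I'll go back, lower the tips in steps while watching the force, and check the height from the scene camera.

```bash
python3 -m creep '[{"xyz":[-2,0,0],"roll":0},{"xyz":[-4,0,0],"roll":0},{"xyz":[-5.6,0,0],"roll":0},{"xyz":[-5.8,0,0],"roll":0},{"xyz":[-5.8,0,0],"roll":0}]' && python3 -m creep '[{"xyz":[0,0,0.5],"roll":0},{"xyz":[0,0,1],"roll":0},{"xyz":[0,0,1.5],"roll":0},{"xyz":[0,0,2],"roll":0},{"xyz":[0,0,2],"roll":0}]'
python3 - <<'E'
from h import *
w=snap('wrist','w4');s=snap('scene','s4');X=sense()['ee_pos']
f=lambda d:cv2.cvtColor(d['frame'],cv2.COLOR_RGB2BGR)
cv2.imwrite('pics/m4.png',np.hstack([cv2.resize(f(w)[170:270,180:300],(480,400),interpolation=2),cv2.resize(f(s)[195:255,240:288],(320,400),interpolation=2)]))
n=np.array([np.cos(.154),np.sin(.154),0]);m=np.array([-n[1],n[0],0])
for dz in (.02,.03,.04):
  for dy in (.016,): 
    Y=X+dz*np.array([0,0,1])+dy*m; print(dz,dy,(proj(w,Y)-[180,170])*4,(proj(s,Y)-[240,195])*6.667+[480,0])
E
```

```text
time_s: 4.15
ee_pos: [0.4182, 0.2849, 0.0202]
tool_rot: [3.141, -0.0, 0.155]
ft_force: [0.9, -0.7, -1.3]
grip_width: 0.0001
time_s: 4.65
ee_pos: [0.4179, 0.2846, -0.0007]
tool_rot: [3.14, 0.001, 0.155]
ft_force: [0.5, -0.0, 0.2]
grip_width: 0.0002
0.02 0.016 [285.48457042 141.43558274] [859.15812092 292.51061401]
0.03 0.016 [285.38925305 162.22326613] [862.19245572 269.73615567]
0.04 0.016 [285.28322337 185.34719   ] [865.27434418 246.60477921]
```

View pics/m4.png

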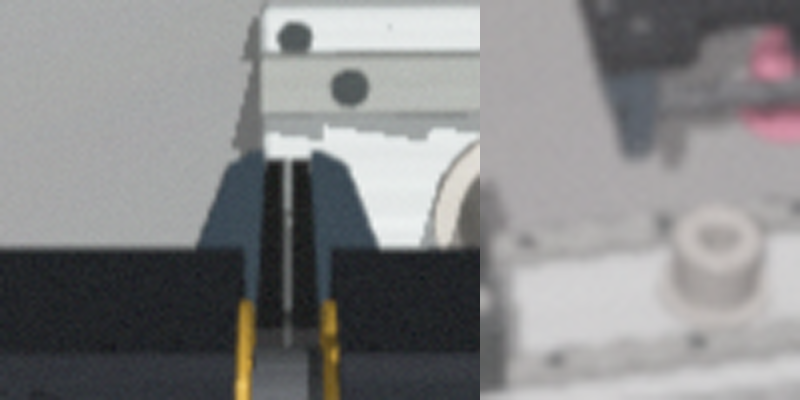

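The crop missed the fingertips (the piece at (635,150) is the gripper's end plate), so I'm taking a better crop with predicted heights marked.

Run:
```python
from h import *
s=load('s4');X=sense()['ee_pos']
im=cv2.resize(cv2.cvtColor(s['frame'],cv2.COLOR_RGB2BGR)[180:280,230:330],(600,600),interpolation=2)
m=np.array([-np.sin(.154),np.cos(.154),0])
for dz in (0,.01,.02,.03,.04):
    p=(proj(s,X+[0,0,dz]+.016*m)-[230,180]+.5)*6
    cv2.drawMarker(im,tuple(int(v) for v in p),(0,0,255),0,8,1); print(dz,p)
cv2.imwrite('pics/m5.png',im)
```

```text
0 [398.88820463 396.30402081]
0.01 [401.53629602 376.42854526]
0.02 [404.22524757 356.24639029]
0.03 [406.95601234 335.75040258]
0.04 [409.72957328 314.93320463]
```

View pics/m5.png

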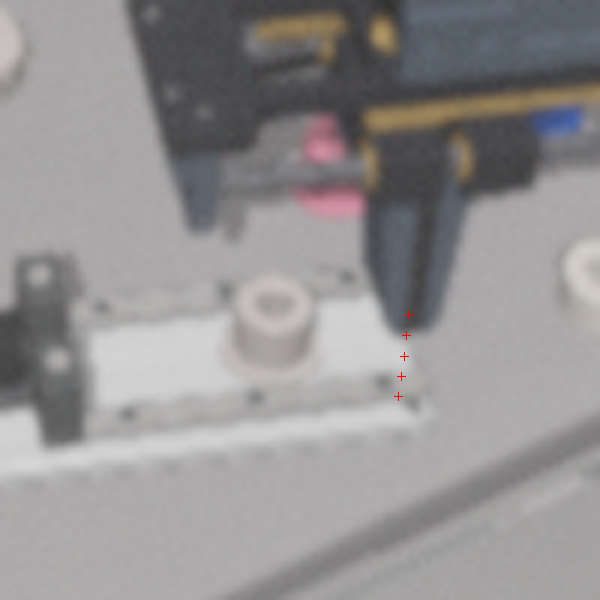

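The tip's front edge at (412,330) falls at dz ≈ 33 mm, so the real tips are now at z ≈ 0.032. I also want the clearance of the gripper's end plate (bottom at (200,232)) before lowering.

```bash
python3 - <<'E'
from h import *
s=load('s4');X=sense()['ee_pos']
n=np.array([np.cos(.154),np.sin(.154),0]);m=np.array([-n[1],n[0],0])
from scipy.optimize import least_squares
tgt=np.array([200,232])/6-.5+[230,180]
for dy in (-.03,0,.03,.038):
    r=least_squares(lambda v:proj(s,X+v[0]*n+dy*m+[0,0,v[1]])-tgt,[.08,.06]); print(dy,'along,x / above TCP',r.x,'above tip',r.x[1]-.033)
E
python3 -m creep '[{"xyz":[0,0,0.4],"roll":0},{"xyz":[0,0,0.8],"roll":0},{"xyz":[0,0,1.2],"roll":0},{"xyz":[0,0,1.2],"roll":0}]'
```

```text
-0.03 along,x / above TCP [0.06090113 0.04213137] above tip 0.009131369910594184
0 along,x / above TCP [0.0680277  0.07302955] above tip 0.04002954775934553
0.03 along,x / above TCP [0.07515426 0.10392773] above tip 0.07092772560810469
0.038 along,x / above TCP [0.07705468 0.11216724] above tip 0.07916723970110717
time_s: 5.15
ee_pos: [0.4178, 0.2846, -0.0126]
tool_rot: [3.14, 0.001, 0.155]
ft_force: [0.2, -0.3, 0.4]
grip_width: 0.0004
```

Body clearance is about 45 mm above the real tips, which is enough. Tips are now at z ≈ 0.02, so I push.

```bash
python3 -m creep '[{"xyz":[0.4,0,0],"roll":0},{"xyz":[0.8,0,0],"roll":0},{"xyz":[1.1,0,0],"roll":0},{"xyz":[1.4,0,0],"roll":0},{"xyz":[1.7,0,0],"roll":0}]' && python3 -m creep '[{"xyz":[0.3,0,0],"roll":0},{"xyz":[0.6,0,0],"roll":0},{"xyz":[0.9,0,0],"roll":0},{"xyz":[1.2,0,0],"roll":0},{"xyz":[1.5,0,0],"roll":0}]'
python3 - <<'E'
from h import *
w=snap('wrist','w6');s=snap('scene','s6')
f=lambda d:cv2.cvtColor(d['frame'],cv2.COLOR_RGB2BGR)
cv2.imwrite('pics/m6.png',np.hstack([cv2.resize(f(w)[170:270,180:280],(400,400),interpolation=2),cv2.resize(f(s)[200:270,230:300],(400,400),interpolation=2)]))
E
```

```text
time_s: 5.65
ee_pos: [0.435, 0.2873, -0.0125]
tool_rot: [3.14, 0.001, 0.155]
ft_force: [-0.5, 0.5, -0.4]
grip_width: 0.0007
time_s: 6.15
ee_pos: [0.45, 0.2897, -0.0126]
tool_rot: [3.14, 0.001, 0.155]
ft_force: [-1.3, 0.3, 0.7]
grip_width: 0.0004
```

View pics/m6.png

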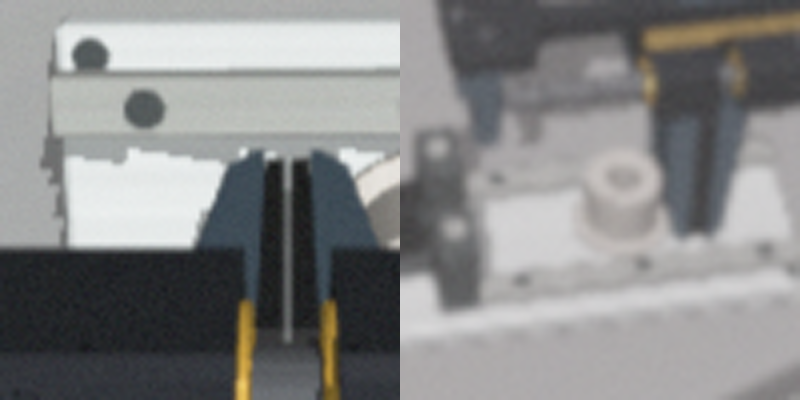

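The tips are down in the channel behind the bushing (right crop: finger at (695,225), bushing upright at (625,195)). I keep pushing, slowly near the stop.

```bash
python3 -m creep '[{"xyz":[0.4,0,0],"roll":0},{"xyz":[0.8,0,0],"roll":0},{"xyz":[1.2,0,0],"roll":0},{"xyz":[1.6,0,0],"roll":0},{"xyz":[1.9,0,0],"roll":0}]' && python3 -m creep '[{"xyz":[0.3,0,0],"roll":0},{"xyz":[0.6,0,0],"roll":0},{"xyz":[0.9,0,0],"roll":0},{"xyz":[1.1,0,0],"roll":0},{"xyz":[1.3,0,0],"roll":0}]' && python3 -m creep '[{"xyz":[0.1,0,0],"roll":0},{"xyz":[0.2,0,0],"roll":0},{"xyz":[0.2,0,0],"roll":0}]'
python3 - <<'E'
from h import *
st=sense();print((st['ee_pos'][:2]-np.array([.4873,.2957]))@[np.cos(.153),np.sin(.153)])
E
```

```text
time_s: 6.75
ee_pos: [0.4695, 0.2928, -0.0126]
tool_rot: [3.14, 0.0, 0.154]
ft_force: [-0.5, 0.0, -0.9]
grip_width: 0.0004
time_s: 7.25
ee_pos: [0.4825, 0.2948, -0.0126]
tool_rot: [3.141, 0.0, 0.154]
ft_force: [-2.3, 2.0, 0.8]
grip_width: 0.0004
time_s: 7.55
ee_pos: [0.4845, 0.2951, -0.0126]
tool_rot: [3.141, 0.0, 0.154]
ft_force: [-0.9, 0.9, -0.3]
grip_width: 0.0006
-0.0028632768635656588
```

```bash
python3 -m creep '[{"xyz":[0.1,0,0],"roll":0},{"xyz":[0.2,0,0],"roll":0},{"xyz":[0.2,0,0],"roll":0}]'; python3 -m creep '[{"xyz":[0.1,0,0],"roll":0},{"xyz":[0.1,0,0],"roll":0}]';python3 -m creep '[{"xyz":[0.1,0,0],"roll":0},{"xyz":[0.1,0,0],"roll":0}]'
```

```text
time_s: 7.85
ee_pos: [0.4867, 0.2955, -0.0126]
tool_rot: [3.141, 0.0, 0.154]
ft_force: [-1.3, 0.8, 0.5]
grip_width: 0.0002
time_s: 8.05
ee_pos: [0.4878, 0.2957, -0.0126]
tool_rot: [3.141, 0.0, 0.154]
ft_force: [-1.3, 0.0, 1.0]
grip_width: 0.0004
time_s: 8.25
ee_pos: [0.489, 0.2958, -0.0125]
tool_rot: [3.141, -0.0, 0.154]
ft_force: [-1.0, 0.5, 0.6]
grip_width: 0.0004
```

```bash
for i in 1; do python3 -m creep '[{"xyz":[0.1,0,0],"roll":0},{"xyz":[0.1,0,0],"roll":0}]';python3 -m creep '[{"xyz":[0.1,0,0],"roll":0},{"xyz":[0.1,0,0],"roll":0}]'; done
python3 - <<'E'
from h import *
w=snap('wrist','w7');s=snap('scene','s7')
f=lambda d:cv2.cvtColor(d['frame'],cv2.COLOR_RGB2BGR)
cv2.imwrite('pics/m7.png',np.hstack([cv2.resize(f(w)[120:270,230:380],(400,400),interpolation=2),cv2.resize(f(s)[200:270,220:290],(400,400),interpolation=2)]))
E
```

```text
time_s: 8.45
ee_pos: [0.4901, 0.296, -0.0125]
tool_rot: [3.141, -0.0, 0.154]
ft_force: [-1.1, 0.7, 0.6]
grip_width: 0.0006
time_s: 8.65
ee_pos: [0.4905, 0.296, -0.0126]
tool_rot: [3.14, 0.001, 0.154]
ft_force: [-4.8, 1.1, 2.4]
grip_width: 0.0003
```

```bash
python3 -m creep '[{"xyz":[0.1,0,0],"roll":0},{"xyz":[0.1,0,0],"roll":0},{"xyz":[0.1,0,0],"roll":0}]'
python3 - <<'E'
from h import *
w=snap('wrist','w7');s=snap('scene','s7')
f=lambda d:cv2.cvtColor(d['frame'],cv2.COLOR_RGB2BGR)
cv2.imwrite('pics/m7.png',np.hstack([cv2.resize(f(w)[120:270,230:380],(400,400),interpolation=2),cv2.resize(f(s)[200:270,220:290],(400,400),interpolation=2)]))
E
```

```text
time_s: 9.05
ee_pos: [0.4906, 0.2959, -0.0127]
tool_rot: [3.14, 0.003, 0.154]
ft_force: [-8.0, 1.2, 4.0]
grip_width: 0.0007
```

The bushing has stalled at 8 N with no motion, so it's against the stop. I back off straight along the channel, rise, then check its position from the wrist camera.

```bash
python3 -m creep '[{"xyz":[-0.3,0,0],"roll":0},{"xyz":[-0.8,0,0],"roll":0},{"xyz":[-1.5,0,0],"roll":0},{"xyz":[-2,0,0],"roll":0},{"xyz":[-2,0,0],"roll":0}]' && python3 -m creep '[{"xyz":[0,0,-3],"roll":0},{"xyz":[0,0,-7],"roll":0},{"xyz":[-1,0.5,-10],"roll":0},{"xyz":[-2.5,3,-13],"roll":0},{"xyz":[-3,6,-13],"roll":0}]'
python3 - <<'E'
from h import *
st=sense();print(st['q'],st['joint_efforts'])
w=snap('wrist','w8')
# project expected bushing-at-stop top centre and stop corners into the wrist crop
n=np.array([np.cos(.153),np.sin(.153)]);m=np.array([-n[1],n[0]]);org=np.array([.4873,.2957])
im=cv2.cvtColor(w['frame'],cv2.COLOR_RGB2BGR)
P=lambda a,b,z: proj(w,[*(org+a*n+b*m),z])
c=P(.024,0,.034);print('expected bushing px',c, 'stop corners',P(.041,.03,.04),P(.041,-.03,.04))
x0,y0=int(c[0])-50,max(0,int(c[1])-37)
cv2.imwrite('pics/m8.png',cv2.resize(im[y0:y0+75,x0:x0+100],(800,600),interpolation=2));print(x0,y0)
g=cv2.cvtColor(im,cv2.COLOR_BGR2GRAY)
r=13*np.linalg.norm(P(.034,0,.034)-c)/10;print('r px',r)
print(cv2.HoughCircles(cv2.resize(g[y0:y0+75,x0:x0+100],None,fx=4,fy=4,interpolation=2),cv2.HOUGH_GRADIENT,1,20,param1=80,param2=25,minRadius=int(3*r),maxRadius=int(6*r)))
s=load('s0');print([ (z,proj(s,[.395,-.18,z]).round()) for z in (0,.2,.3,.4)])
E
```

```text
time_s: 9.65
ee_pos: [0.4699, 0.2927, -0.0127]
tool_rot: [3.14, 0.003, 0.155]
ft_force: [0.3, 0.2, 0.1]
grip_width: 0.0004
time_s: 10.15
ee_pos: [0.4508, 0.2296, 0.1209]
tool_rot: [3.141, -0.002, 0.156]
ft_force: [0.8, -0.5, -1.2]
grip_width: 0.0004
[ 3.53699090e-01  4.05600711e-01  1.71515059e+00 -1.06409866e-03
  1.01872348e+00  1.97761750e-01] [ 11.34726763 -74.61569309 -31.96566224   0.40073963   2.54996158
   2.39846796]
expected bushing px [323.1282496  127.30264212] stop corners [345.29512572  94.70285725] [339.73969602 158.91200319]
273 90
r px 13.332204964756546
[[[198.5 151.5  58.3]
  [178.5 151.5  43.2]]]
[(0, array([286., 119.])), (0.2, array([292.,  52.])), (0.3, array([296.,  12.])), (0.4, array([299., -34.]))]
```

View pics/m8.png

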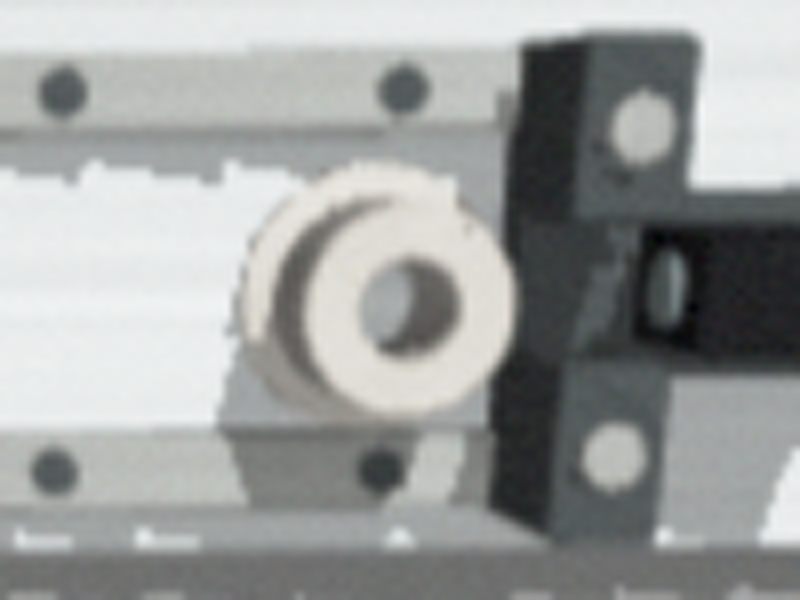

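The bushing's top centre is at (409,304) in the crop, full-image (324,128), against the expected (323,127). Its flange touches the stop and it is upright, so the push is done. Now I travel at height toward the round unit.

```bash
python3 -m creep '[{"xyz":[-1,4,0],"roll":0},{"xyz":[-2,8,0],"roll":0},{"xyz":[-3,12,0],"roll":0},{"xyz":[-4,16,0],"roll":0},{"xyz":[-4.7,20,0],"roll":0}]' && python3 -m creep '[{"xyz":[-0.5,2,0],"roll":0},{"xyz":[-1,4,0],"roll":0},{"xyz":[-1,4.2,0],"roll":0},{"xyz":[-1,4.2,0],"roll":0}]'
python3 - <<'E'
from h import *
st=sense();print(st['ee_pos'],st['q'],st['joint_efforts'])
a=snap('wrist','w9');b=snap('scene','s9');c=snap('top','t9')
f=lambda d:cv2.cvtColor(d['frame'],cv2.COLOR_RGB2BGR)
W=cv2.resize(f(a)[80:260,130:370],(400,300),interpolation=2); S=cv2.resize(f(b)[0:210,192:472],(400,300),interpolation=2); T=cv2.resize(f(c)[120:384,160:512],(400,300)); 
S3=cv2.resize(f(b)[80:200,240:400],(400,300),interpolation=2)
X=st['ee_pos']
for k in (.0325,.05): print(k,(proj(a,[.4318,-.018,k])-[130,80])/.6)
print('tcp+.033 in W',(proj(a,X+[0,0,.033])-[130,80])/.6)
cv2.imwrite('pics/m9.png',np.vstack([np.hstack([W,S]),np.hstack([T,S3])]))
E
```

```text
time_s: 10.7
ee_pos: [0.434, 0.019, 0.1199]
tool_rot: [3.139, 0.0, 0.156]
ft_force: [1.1, 0.7, 0.3]
grip_width: 0.0003
time_s: 11.1
ee_pos: [0.4308, -0.0243, 0.1201]
tool_rot: [3.139, 0.0, 0.154]
ft_force: [-0.1, 0.5, 0.3]
grip_width: 0.0008
[ 0.43079344 -0.02429026  0.12006881] [-0.19270993  0.31568121  1.88282106 -0.00302169  0.94230076 -0.34527659] [-2.28724010e+00 -5.97182107e+01 -2.72921383e+01 -1.17294551e-01
  3.23100050e-02 -3.76286516e-01]
0.0325 [205.1448996  167.27704416]
0.05 [205.30191023 174.58469492]
tcp+.033 in W [201.61267585 259.967038  ]
```

View pics/m9.png

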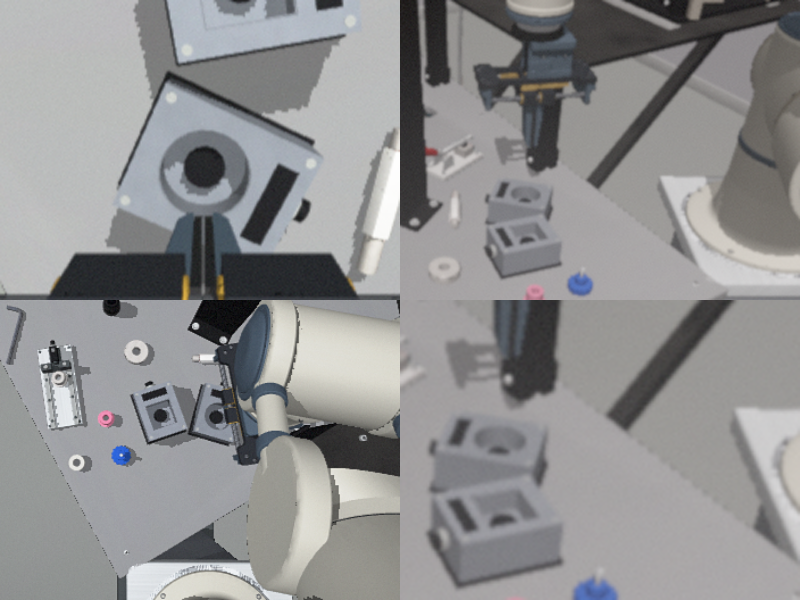

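In the wrist view (upper left), the round well is at (205,172) with its key at (204,167), predicted (205,167), so the key at (0.432,-0.018) is confirmed. Before descending, I estimate how low the forearm comes relative to the shelf.

Run:
```python
from h import *
from scipy.optimize import least_squares
D=np.array([[1.24,.494,1.345,.1453,.6075,.1834],[.8963,.3536,1.5921,.2787,.4438,.1833],[.4762,.4463,1.7442,.4187,.2827,.0930],[.3537,.4056,1.7152,.4508,.2296,.1209],[-.1927,.3157,1.8828,.4308,-.0243,.1201]])
q1,q2,q3,x,y,z=D.T
lat=-x*np.sin(q1)+y*np.cos(q1); r=x*np.cos(q1)+y*np.sin(q1); print('lat',lat)
F=lambda p:np.r_[p[0]*np.sin(q2)+p[1]*np.sin(q2+q3)-r, p[2]+p[0]*np.cos(q2)+p[1]*np.cos(q2+q3)-z]
s=least_squares(F,[.6,.6,0]);print(s.x,abs(s.fun).max())
L2,L3,h=s.x
print('elbow (r, z above TCP-const)',L2*np.sin(q2[-1]),'wrist above: elbow z - wrist z',-L3*np.cos((q2+q3)[-1]))
# height of wrist: use triangulation guess of gripper/flange bits in the t9 & s9 images
t=load('t9');sc=load('s9');X=sense()['ee_pos']
for T in (.15,.2,.25,.3,.35,.4): print(T,((proj(sc,X+[0,0,T])-[192,0])/.7+[400,0]).round(),((proj(t,X+[0,0,T])-[160,120])/.88+[0,300]).round())
```

```text
lat [0.05989133 0.05948416 0.05931344 0.05924309 0.05865212]
[ 0.58921391  0.32656589 -0.24911249] 0.02748939245383064
elbow (r, z above TCP-const) 0.18294028574734145 wrist above: elbow z - wrist z 0.19178813245268697
0.15 [533.  72.] [255. 401.]
0.2 [536.  39.] [266. 396.]
0.25 [538.   4.] [279. 390.]
0.3 [541. -34.] [295. 382.]
0.35 [544. -75.] [314. 374.]
0.4 [ 548. -120.] [338. 363.]
```

```bash
python3 -m creep '[{"xyz":[0.2,-0.6,1.5],"roll":0},{"xyz":[0.2,-0.6,3],"roll":0},{"xyz":[0.2,-0.6,4.5],"roll":0},{"xyz":[0.2,-0.6,6],"roll":0},{"xyz":[0.2,-0.6,6],"roll":0}]' && python3 -c "
from h import *;s=sense();print(s['joint_efforts'],s['ee_pos']-[.432,-.018,0])" && python3 -m creep '[{"xyz":[0,0,1],"roll":0},{"xyz":[0,0,2],"roll":0},{"xyz":[0,0,3],"roll":0},{"xyz":[0,0,4],"roll":0},{"xyz":[0,0,4],"roll":0}]'
python3 - <<'E'
from h import *
st=sense();print(st['ee_pos']-[.432,-.018,0],st['joint_efforts'],st['q'])
E
```

```text
time_s: 11.75
ee_pos: [0.4308, -0.0163, 0.0588]
tool_rot: [3.14, 0.003, 0.158]
ft_force: [-0.7, -0.1, 0.4]
grip_width: 0.0004
[-2.44129132e-01 -6.12695503e+01 -1.98636013e+01  1.57535251e-02
 -1.27068155e+00  5.17103748e-03] [-0.00123369  0.00165114  0.05877022]
time_s: 12.25
ee_pos: [0.43, -0.0163, 0.0176]
tool_rot: [3.141, 0.005, 0.158]
ft_force: [0.0, 0.1, -0.4]
grip_width: 0.0002
[-0.00201719  0.00169203  0.01756337] [ 1.33362174e-02 -6.49478102e+01 -1.51809275e+01  2.24031403e-02
 -7.87630957e-01  5.97940001e-03] [-0.17475569  0.50798428  1.9868867  -0.00388016  0.65080729 -0.32919176]
```

Small centring correction, then slowly into the well.

```bash
python3 -m creep '[{"xyz":[0.17,0.2,0],"roll":0},{"xyz":[0.17,0.2,0.3],"roll":0},{"xyz":[0.17,0.2,0.7],"roll":0},{"xyz":[0.17,0.2,1.1],"roll":0},{"xyz":[0.17,0.2,1.3],"roll":0}]'; python3 -m creep '[{"xyz":[0,0,0.1],"roll":0},{"xyz":[0,0,0.2],"roll":0},{"xyz":[0,0,0.2],"roll":0}]'; python3 -m creep '[{"xyz":[0,0,0.1],"roll":0},{"xyz":[0,0,0.1],"roll":0}]'
```

```text
time_s: 12.75
ee_pos: [0.4318, -0.018, 0.0042]
tool_rot: [3.141, 0.005, 0.158]
ft_force: [-0.5, 0.1, -0.4]
grip_width: 0.0008
time_s: 13.05
ee_pos: [0.4317, -0.018, 0.0022]
tool_rot: [3.141, 0.005, 0.158]
ft_force: [-0.4, 1.0, 2.0]
grip_width: 0.0006
time_s: 13.25
ee_pos: [0.4316, -0.018, 0.0012]
tool_rot: [3.141, 0.005, 0.158]
ft_force: [-0.4, -0.2, 2.4]
grip_width: 0.0003
```

Contact with the key at z ≈ 0.0025 (2.0–2.4 N rising). Pressing on until it bottoms.

```bash
python3 -m creep '[{"xyz":[0,0,0.1],"roll":0},{"xyz":[0,0,0.2],"roll":0},{"xyz":[0,0,0.2],"roll":0}]'; python3 -m creep '[{"xyz":[0,0,0.1],"roll":0},{"xyz":[0,0,0.1],"roll":0}]';  python3 -m creep '[{"xyz":[0,0,0.1],"roll":0},{"xyz":[0,0,0.1],"roll":0}]'
```

```text
time_s: 13.55
ee_pos: [0.4317, -0.018, -0.0009]
tool_rot: [3.141, 0.005, 0.158]
ft_force: [-1.2, 1.2, 3.0]
grip_width: 0.0005
time_s: 13.75
ee_pos: [0.4316, -0.018, -0.002]
tool_rot: [3.141, 0.005, 0.158]
ft_force: [-2.2, 0.4, 2.9]
grip_width: 0.0006
time_s: 13.95
ee_pos: [0.4317, -0.018, -0.0026]
tool_rot: [3.141, 0.005, 0.158]
ft_force: [-3.5, 1.1, 20.4]
grip_width: 0.0007
```

Bottomed out (20 N at z = -0.0026, about 5 mm of travel). Holding it down for about 1.5 s.

```bash
python3 -m creep '[{"xyz":[0,0,0.03],"roll":0},{"xyz":[0,0,0.03],"roll":0},{"xyz":[0,0,0.03],"roll":0},{"xyz":[0,0,0.03],"roll":0},{"xyz":[0,0,0.03],"roll":0}]'; python3 -m creep '[{"xyz":[0,0,0.03],"roll":0},{"xyz":[0,0,0.03],"roll":0},{"xyz":[0,0,0.03],"roll":0},{"xyz":[0,0,0.03],"roll":0},{"xyz":[0,0,0.03],"roll":0}]'; python3 -m creep '[{"xyz":[0,0,0.03],"roll":0},{"xyz":[0,0,0.03],"roll":0},{"xyz":[0,0,0.03],"roll":0},{"xyz":[0,0,0.03],"roll":0},{"xyz":[0,0,0.03],"roll":0}]'
```

```text
time_s: 14.45
ee_pos: [0.4317, -0.018, -0.0025]
tool_rot: [3.141, 0.004, 0.158]
ft_force: [-2.6, 0.4, 18.0]
grip_width: 0.0006
time_s: 14.95
ee_pos: [0.4317, -0.018, -0.0025]
tool_rot: [3.14, 0.004, 0.158]
ft_force: [-2.4, 0.8, 15.8]
grip_width: 0.0003
time_s: 15.45
ee_pos: [0.4317, -0.018, -0.0025]
tool_rot: [3.14, 0.004, 0.158]
ft_force: [-3.3, 1.3, 16.4]
grip_width: 0.0007
```

Held fully down for 1.5 s. Releasing straight up, clear of the unit, then a final numeric check of the bushing, the key and the bystanders.

```bash
python3 -m creep '[{"xyz":[0,0,-0.5],"roll":0},{"xyz":[0,0,-1.5],"roll":0},{"xyz":[0,0,-3],"roll":0},{"xyz":[0,0,-5],"roll":0},{"xyz":[0,0,-8],"roll":0}]'; python3 -m creep '[{"xyz":[0,-3,-2],"roll":0},{"xyz":[0,-6,-3],"roll":0},{"xyz":[0,-8,-4],"roll":0},{"xyz":[0,-8,-4],"roll":0},{"xyz":[0,-8,-4],"roll":0}]'
python3 - <<'E'
from h import *
s=snap('scene','s10');s0=load('s0');t=snap('top','t10');t0=load('t0')
for nm,a,b,bl in (('scene',s0,s,(0,)),('top',t0,t,(0,))):
    d=cv2.absdiff(cv2.GaussianBlur(a['frame'],(3,3),0),cv2.GaussianBlur(b['frame'],(3,3),0)).max(2)
    n,_,st,c=cv2.connectedComponentsWithStats((d>45).astype(np.uint8))
    print(nm,[(st[i,:5].tolist()) for i in range(1,n) if st[i,4]>12])
P={'bush':[.461,.291,.02],'ring':[.571,.139,.01],'pink':[.432,.201,.01],'knob':[.359,.171,.02],'round':[.432,-.018,.05]}
for k,v in P.items(): print(k,proj(s,v).round(),proj(t,v).round())
n=np.array([np.cos(.153),np.sin(.153)]);print('bush at stop',proj(t,[*(np.array([.4873,.2957])+.024*n),.034]))
st=sense();print(st['ft_force'])
E
```

```text
time_s: 15.95
ee_pos: [0.4312, -0.0177, 0.0781]
tool_rot: [3.141, 0.006, 0.158]
ft_force: [0.9, -0.7, -0.1]
grip_width: 0.0002
time_s: 16.45
ee_pos: [0.419, 0.0614, 0.1185]
tool_rot: [3.141, 0.005, 0.159]
ft_force: [0.0, -1.2, -0.2]
grip_width: 0.0002
scene [[274, 0, 52, 29, 1225], [422, 21, 22, 70, 484], [437, 20, 30, 57, 920], [461, 25, 13, 11, 53], [282, 30, 17, 10, 51], [282, 38, 6, 8, 34], [294, 40, 32, 13, 127], [303, 48, 39, 45, 1013], [291, 57, 14, 16, 171], [250, 63, 4, 6, 16], [251, 64, 34, 34, 608], [503, 72, 9, 10, 44], [285, 77, 19, 6, 78], [485, 77, 27, 82, 788], [453, 110, 36, 9, 183], [288, 118, 14, 9, 70], [445, 118, 43, 32, 944], [477, 135, 27, 44, 606], [404, 146, 72, 61, 2490], [440, 210, 8, 6, 32], [428, 215, 14, 7, 36], [431, 224, 8, 8, 27], [269, 234, 13, 6, 46], [246, 236, 10, 7, 38]]
top [[325, 140, 109, 90, 5424], [397, 140, 63, 67, 1153], [292, 145, 17, 56, 676], [310, 152, 19, 65, 1038], [403, 159, 13, 10, 61], [207, 182, 7, 9, 38], [208, 186, 16, 11, 105], [293, 198, 15, 14, 110], [432, 204, 4, 13, 25], [211, 207, 5, 6, 27], [212, 206, 15, 13, 102], [308, 209, 5, 8, 23], [303, 214, 5, 3, 13], [373, 215, 139, 169, 7634], [313, 216, 10, 10, 70], [302, 219, 64, 68, 1467], [325, 218, 4, 6, 15], [332, 224, 37, 19, 297], [359, 294, 71, 46, 1653], [356, 298, 5, 10, 21], [314, 310, 50, 42, 1358], [362, 327, 10, 20, 127], [315, 351, 18, 10, 116], [334, 350, 83, 34, 1239], [271, 360, 47, 24, 819], [325, 361, 7, 4, 19], [354, 363, 33, 21, 412], [331, 368, 28, 16, 240]]
bush [274. 235.] [214. 211.]
ring [221. 189.] [279. 165.]
pink [284. 208.] [253. 223.]
knob [316. 195.] [266. 255.]
round [279. 136.] [352. 222.]
bush at stop [210.33486452 188.18001884]
[-0.30792303  0.70793083 -0.80994075]
```

The only changes from the first pictures are the bushing's old and new places and the arm with its shadow. Ring, pink look-alike and knob show no change, and the tool force is near zero.

```bash
python3 -c "
from bench import hand_in;print(hand_in())"
```

```text
the job is handed in; nothing more can be done
None
```

The job is done and handed in at about 16.5 s of the 45 s. The bushing stands against the stop, and the round key was then pressed fully down and released.

- **Bushing:** I pushed it along the channel with closed fingertips until it stalled at the stop at about 8 N. The wrist view afterwards showed it upright, flange at the stop, within about 1 mm of where it should be.
- **Round key:** Contact came at about 2 N. It bottomed after about 5 mm with the force jumping to 20 N, and I held it at 16–18 N for 1.5 s before lifting straight off. I did not view the key after release.
- **What disagreed:** The first push attempt passed over the bushing without touching it, because the real fingertips end about 33 mm above the reported TCP. I found this from the camera views and corrected for it. The key contact (33 mm expected, about 30 mm found) fits that.
- **Bystanders:** Comparing the first and last pictures, the ring, pink look-alike and knob showed no change. The arm's image and shadow covered the area around the plug in the top view, so the plug was not checked. The square key was never approached. The gripper ended clear of everything, with tool force near zero.

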